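Move the finished order tag to the brass rail

TASK

The red order has been served: take the red order tag by its wooden grip, lift it off the steel waiting rail, over the end stop, and hang it on the brass done rail with the white end stops, astride the rail anywhere between the two stops. Lower it on gently rather than dropping it, leave it hanging level, and leave the green and blue tags hanging where they are.

Things in the scene. Friction and masses are not known exactly. Their poses are not given: they have to be found in the camera images.
- red_grip (a point): red tag, 90 g: plastic saddle astride a rail, roof 56 x 40 x 3 mm flat on the rail, a panel 40 wide, 45 long, 3 thick hanging each side (50 free between). Wooden grip block on the roof: 18 mm across the rail (x: close fingers along it), 28 along it (y), 46 tall. Point: in the block, 27 mm over the roof, 20 under the block's top. z up
- green_grip (a point): green tag, loose, to be left: same shape and point as the red one. All three start on the waiting rail in any order, about 70 mm apart: a steel bar with black end stops and dark base, same shape and height as the brass rail, beside it to left or right
- blue_grip (a point): blue tag, loose, to be left: same shape and point as the red one, on the waiting rail
- done_mid (a point): brass done rail, fixed, empty: flat level bar 26 mm wide, 250 long, 8 thick, its top 120 mm over the work surface, on two posts. White end stops stand 16 mm above the bar's top at both ends, 123 mm from the middle. Point: middle of the bar's top; x across, y along the bar, z up. A hung tag has its point 30 mm above the bar's top

How it is judged:
By the outcome, as a careful person would: the job done as asked, in the order asked, and still so for the second after the job is handed in, with the robot touching nothing.
It also fails if it takes over 42 s, if anything falls off the work surface, if the arm or the gripper's body presses on something with over 40 N, if the wrist force passes 120 N, or if a joint passes its speed limit or range.

ROBOT

A 7-joint arm with a two-finger parallel gripper is mounted at the origin on the work surface. World frame = base frame: x ahead of the robot, y to its left, z up, the work surface at z = 0. Lengths are in mm, angles in rad, forces in N, time in s.
With the tool pointing down it reaches from about 400 to 925 mm from the base axis. Payload 4.1 kg.
Tool frame: the origin (TCP) lies at the very end of the fingers, on their centre line; the grasp point (between the pads) lies 19 mm behind it; z points along the fingers, y is the line along which they close (so a half turn about z gives the same grasp; the last joint's range is limited). The gripper opens to 85 mm and grips with 20 to 120 N. Pads are 22 mm wide; open, the fingers measure 114 mm over their backs; the gripper's body (76 mm by 85 mm) begins 54 mm behind the grasp point. The pads swing forward as they close: fully open they stand 13 mm farther back than shut.
Start: joints at [-1.379, 0.398, 0.045, 1.537, -0.019, 1.207, -0.051], TCP at [186.345, 622.751, 231.347] pointing down, gripper open.
Joint ranges: [-2.82, 2.82], [-0.49, 2.23], [-1.37, 1.46], [0, 2.46], [-1.36, 4.5], [0.23, 2], [-2.94, 2.94]. Speed limits (rad/s): [2.57, 2.57, 3.14, 3.14, 3.14, 3.14, 3.14].

INTERFACE

Orientations are given as a unit quaternion [x, y, z, w].
In Python, from rig import * gives the robot as it stands. The module is installed in compiled form; this text tells all that it offers.
- The arm moves only by the tool play_rows, never from a script. Its argument "deltas" is a list of rows, each a list of 7 numbers: the turn, a rotation vector about the world's x, y, z in units of 8 degrees (1.0 is 8 degrees), then the shift along the world's x, y, z in units of 25 mm (1.0 is 25 mm), then the gripper's target within -1 to 1 (shut at 1, half-way at 0, fully open at -1). In form: [[ax, ay, az, tx, ty, tz, gripper], ...]. A call has 1 to 12 rows; each row is the pose to reach, as a shift and turn from the pose commanded when the call began; what a row does not reach only later rows make up. A row lasts 1/10 s, in which the tool goes at most 50 mm and 8.59 degrees, less where a joint would pass 70% of its speed; a pose out of reach is approached as far as the arm can. A call with a gripper value outside its range is refused whole. The fingers move at their own pace and stop on an object; the grip force is fixed at half the most. Time passes only in rows, so rows that repeat a pose let the fingers close. It gives the time, the measured TCP pose, the force, the opening and the grip force at its end, in the units of the state.
- get_obs(): the state, without advancing time (a new reading comes with each control period).
- read_camera(name): name is "scene" or "side" or "wrist"; returns a dict with "image" (420x560x3 uint8, red, green, blue), "fx", "fy", "cx", "cy" (pixels), "k1" (the pictures are not rectified: a ray, as slopes to the right and down, at radius r is drawn at 1 + k1 r^2 times it, then the intrinsics apply), "world_from_camera" (4x4, takes a point from camera to world coordinates); the wrist camera has in their place "mount" (4x4, takes a point from camera to tool coordinates, whose origin is the TCP and whose axes are the flange's). Camera axes: x right, y up, looking along -z (the intrinsics and any distortion apply to the point x, -y, -z); pixel columns grow to the right and rows downward; lengths in mm; the calibration is good to about 2 mm. A picture is of the moment at which its call begins: read the wrist's pose just before it. There is no depth.
- job_done(): hands the job in; it is judged then, once.
Trained networks look in a picture, given as the dict that the camera call returned (one of the last four; its "shot" number tells which), for a name from the list of things; names that differ only in an ending like _2 or _b are one class to them, and where a whole thing is asked for, a point or a joint stands for the part that bears it (a point fixed in the world has none). Each returns a list of dicts, best first, with "p" (0 to 1); they miss things now and then, are a little off and sometimes report something else, mostly with a low value. They report only what shows in the picture. A call takes as long as a camera call.
- cut_out(query, picture): "pixels" (420x560 bool, what is visible of it) and "box" ([left, top, right, bottom] in pixels, round what is visible of it).
- pinpoint(query, picture): "location" ([row, column] in pixels: a listed point, or the origin of a listed thing).
The state is a dict: "t": time; "q": joint angles; "qd": joint speeds; "tau": joint torques, N m; "tool_pos": TCP position; "ee_rot": TCP orientation; "ft_force": force on the tool from outside, world axes, zero at the start; "torque": the same for the moment, N m; "opening": finger opening in mm; "grip_force": force on a finger pad.
Only numpy, scipy, OpenCV 4.12 (cv2) and the standard library are available. Lean on these libraries where they do the work, as an engineer would, in place of code of your own. Each camera call takes 0.05 s, during which the arm holds its last target. There are 200 camera calls.

## Working session

There is one attempt and no reset: what is moved stays moved. The work goes in short steps, Python scripts to look and compute and a tool call to move; the robot and the scene stay as the last step left them, time stands still between calls to the robot, and variables do not carry over. Pictures are saved under pics/ and viewed, at most 10 in all, crops included, and the job is handed in when it is done.

Besides the shell and the picture viewer there is one more tool, called after "Request:" by a JSON object that holds its "fn" and its "kwargs". play_rows: Moves the arm, as the interface text tells. Its arguments: {"type":"object","properties":{"deltas":{"type":"array"}},"required":["deltas"]}

```bash
mkdir -p pics; cat > h.py <<'E'
from rig import *
import numpy as np, cv2
from scipy.spatial.transform import Rotation as R
from scipy.optimize import least_squares
def ray(p,rc,T=None):
    T=np.array(p["world_from_camera"]) if T is None else T
    d=np.array([(rc[1]-p["cx"])/p["fx"],(rc[0]-p["cy"])/p["fy"]]);s=d.copy()
    for _ in range(20): s=d/(1+p["k1"]*(s@s))
    v=T[:3,:3]@np.array([s[0],-s[1],-1]);return T[:3,3],v/np.linalg.norm(v)
def tri(rays):
    A=sum(np.eye(3)-np.outer(v,v) for o,v in rays);b=sum((np.eye(3)-np.outer(v,v))@o for o,v in rays)
    x=np.linalg.solve(A,b);return x,[np.linalg.norm(np.cross(x-o,v)) for o,v in rays]
def atz(r,z): o,v=r;return o+v*(z-o[2])/v[2]
def wristT(p,o): 
    T=np.eye(4);T[:3,:3]=R.from_quat(o["ee_rot"]).as_matrix();T[:3,3]=o["tool_pos"];return T@np.array(p["mount"])
E
python3 - <<'E'
from h import *
o=get_obs();print(o)
P={}
for c in ["scene","side","wrist"]:
    p=read_camera(c);P[c]=p;cv2.imwrite(f"pics/{c}0.png",p["image"][:,:,::-1])
    if c=="wrist":p["T"]=wristT(p,o)
    else: p["T"]=np.array(p["world_from_camera"])
for n,z in [("red_grip",150),("green_grip",150),("blue_grip",150),("done_mid",120)]:
    rs=[]
    for c,p in P.items():
        for d in pinpoint(n,p)[:2]:
            r=ray(p,d["location"],p["T"]);print(n,c,np.round(d["location"]),round(d["p"],2),atz(r,z).round(1))
E
cd pics; python3 -c "
import cv2,numpy as np
cv2.imwrite('m0.png',cv2.resize(np.hstack([cv2.imread('scene0.png'),cv2.imread('side0.png')]),(800,300)))"
```

```text
{'t': 0.0, 'q': array([-1.37902894,  0.39919958,  0.04501409,  1.5379193 , -0.01871047,
        1.20686969, -0.05070112]), 'qd': array([4.45202324e-04, 3.13006322e-04, 1.91584885e-03, 9.09307160e-04,
       3.36729716e-04, 2.27776976e-06, 8.52513282e-04]), 'tau': array([ 3.07365747e-05, -4.75120175e+01,  1.36453059e+00, -2.54227871e+01,
        1.16332364e-02,  9.51203518e-03, -1.70294392e-06]), 'tool_pos': array([186.12749509, 622.10762679, 230.24067096]), 'ee_rot': array([ 1.44810286e-01,  9.89458946e-01, -9.83736628e-04, -8.36351653e-05]), 'ft_force': array([-0.43604054, -0.69309695, -0.28060787]), 'torque': array([ 0.01814198, -0.01561812, -0.00105916]), 'grip_force': 0.0, 'opening': 85.04861069383558}
red_grip scene [277. 321.] 0.89 [534.7 146.6 150. ]
red_grip side [284. 262.] 0.94 [526.6 151.1 150. ]
green_grip scene [248. 303.] 0.9 [521.4  69.3 150. ]
green_grip side [250. 276.] 0.66 [528.2  77.1 150. ]
blue_grip scene [310. 350.] 0.6 [534.5 224.3 150. ]
blue_grip side [320. 244.] 0.83 [528.8 221.  150. ]
done_mid scene [209. 234.] 0.82 [ 567.  -147.7  120. ]
done_mid side [178. 293.] 0.74 [ 566.3 -157.7  120. ]
```

View pics/scene0.png

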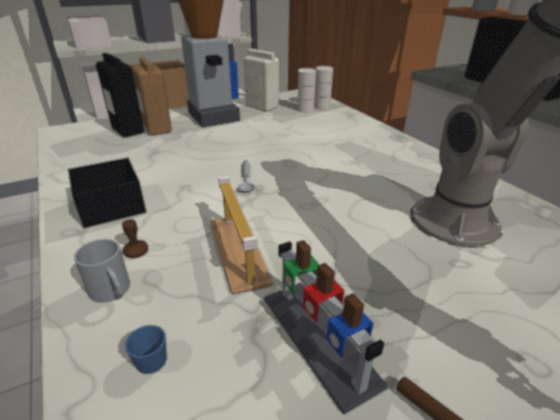

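View pics/side0.png

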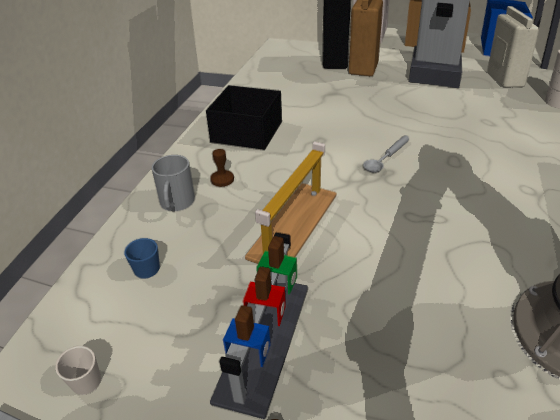

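Request:
{"fn": "play_rows", "kwargs": {"deltas": [[0, 0, -1, 1.2, -1.8, 1, -1], [0, 0, -2, 2.4, -3.6, 2, -1], [0, 0, -3, 3.6, -5.4, 3, -1], [0, 0, -4, 4.8, -7.2, 4, -1], [0, 0, -5, 6, -9, 4.4, -1], [0, 0, -6, 7.2, -10.8, 4.4, -1], [0, 0, -7, 8.4, -12.6, 4.4, -1], [0, 0, -8, 9.6, -14.4, 4.4, -1], [0, 0, -9.1, 10.8, -16.2, 4.4, -1], [0, 0, -9.1, 12, -18, 4.4, -1], [0, 0, -9.1, 13.8, -20.9, 4.4, -1], [0, 0, -9.1, 13.8, -20.9, 4.4, -1]]}}

```text
t: 1.95
tool_pos: [506.7, 138.2, 341.7]
ee_rot: [0.704, 0.711, 0.001, -0.0]
ft_force: [0.7, 0.4, 0.3]
opening: 85.5
grip_force: 0.0
```

```bash
cat > look.py <<'E'
from h import *
import sys
o=get_obs();print(o["t"],o["tool_pos"].round(1),R.from_quat(o["ee_rot"]).as_matrix().round(3)[:,1],o["q"].round(2),o["opening"],o["grip_force"])
P={}
for c in ["wrist","scene","side"]:
    o=get_obs();p=read_camera(c);P[c]=p;cv2.imwrite(f"pics/{c}{sys.argv[1]}.png",p["image"][:,:,::-1])
    p["T"]=wristT(p,o) if c=="wrist" else np.array(p["world_from_camera"])
for n,z in [("red_grip",150),("green_grip",150),("blue_grip",150),("done_mid",120)]:
    rs=[]
    for c,p in P.items():
        for d in pinpoint(n,p)[:1]:
            r=ray(p,d["location"],p["T"]);rs.append(r);print(n,c,np.round(d["location"]),round(d["p"],2),atz(r,z).round(1))
    if len(rs)>1:
        x,e=tri(rs);print("  tri",x.round(1),np.round(e,1))
E
python3 look.py 1
```

```text
1.95 [506.7 138.2 341.7] [1.    0.01  0.001] [-0.87  0.12  0.58  1.68 -0.07  1.36 -0.27] 85.47677032173941 0.0
red_grip wrist [177. 303.] 0.93 [527.7 149.  150. ]
red_grip scene [277. 324.] 0.72 [530.1 148.2 150. ]
red_grip side [281. 263.] 0.91 [526.9 145.5 150. ]
  tri [527.9 147.1 149.1] [1.8 1.3 2.1]
green_grip wrist [246. 298.] 0.65 [525.   79.3 150. ]
green_grip scene [249. 301.] 0.92 [525.9  68.6 150. ]
green_grip side [250. 275.] 0.85 [528.2  77.6 150. ]
  tri [527.3  77.9 153.1] [3.5 4.9 2. ]
blue_grip scene [313. 351.] 0.77 [537.2 230.4 150. ]
blue_grip side [321. 244.] 0.93 [528.  222.1 150. ]
  tri [530.3 220.4 141.3] [3.6 3.6]
done_mid scene [210. 233.] 0.58 [ 570.3 -145.4  120. ]
```

View pics/wrist1.png

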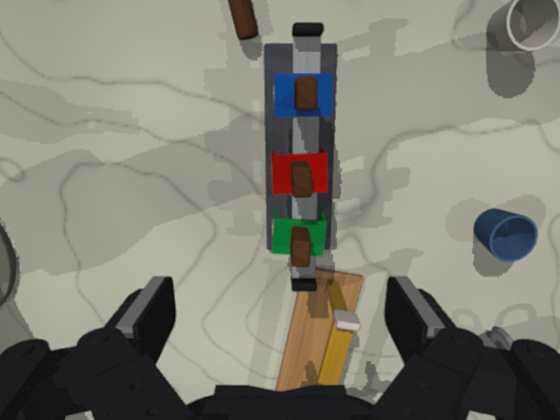

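Request:
{"fn": "play_rows", "kwargs": {"deltas": [[0, 0, -0.2, 0.86, 0.4, -1.5, -1], [0, 0, -0.2, 0.86, 0.4, -3, -1], [0, 0, -0.2, 0.86, 0.4, -4.5, -1], [0, 0, -0.2, 0.86, 0.4, -5.2, -1], [0, 0, -0.2, 0.86, 0.4, -5.2, -1]]}}

```text
t: 3.2
tool_pos: [525.3, 149.5, 208.3]
ee_rot: [0.714, 0.701, -0.003, -0.001]
ft_force: [0.0, 0.1, -0.4]
opening: 85.4
grip_force: 0.0
```

```bash
python3 look.py 2
```

```text
3.2 [525.3 149.5 208.3] [ 1.    -0.018 -0.005] [-0.83  0.27  0.57  1.82 -0.16  1.1  -0.22] 85.36936602579188 0.0
red_grip wrist [241. 284.] 0.79 [526.6 146.6 150. ]
red_grip scene [275. 326.] 0.66 [524.6 147.1 150. ]
red_grip side [282. 265.] 0.68 [522.8 145.6 150. ]
  tri [524.5 145.8 149.1] [2.1 0.7 1.8]
green_grip wrist [338. 285.] 0.68 [526.3  78.1 150. ]
green_grip scene [252. 305.] 0.89 [524.3  79.2 150. ]
green_grip side [250. 274.] 0.79 [530.3  78.4 150. ]
  tri [527.4  83.5 155.6] [1.6 0.9 1. ]
blue_grip wrist [107. 282.] 0.75 [526.2 223.8 150. ]
blue_grip scene [309. 353.] 0.86 [530.6 225.8 150. ]
blue_grip side [321. 245.] 0.67 [527.4 222.4 150. ]
  tri [527.5 223.  147.8] [1.5 1.6 1.7]
done_mid scene [208. 233.] 0.76 [ 567.2 -151.9  120. ]
done_mid side [180. 296.] 0.87 [ 558.1 -155.3  120. ]
  tri [ 561.6 -167.7  109.8] [0.6 0.6]
```

View pics/wrist2.png

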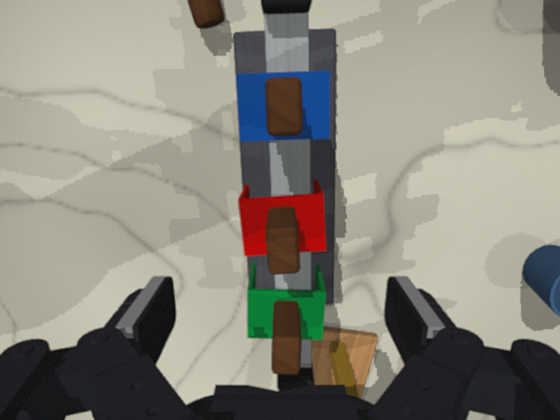

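Request:
{"fn": "play_rows", "kwargs": {"deltas": [[0, 0, 0.5, 0.04, -0.1, -0.8, -1], [0, 0, 0.5, 0.04, -0.1, -1.6, -1], [0, 0, 0.5, 0.04, -0.1, -2.4, -1], [0, 0, 0.5, 0.04, -0.1, -2.9, -1], [0, 0, 0.5, 0.04, -0.1, -2.95, -1], [0, 0, 0.5, 0.04, -0.1, -2.95, -1]]}}

```text
t: 4.55
tool_pos: [528.7, 147.4, 137.7]
ee_rot: [0.689, 0.725, 0.0, 0.0]
ft_force: [0.1, -0.8, 0.4]
opening: 85.8
grip_force: 0.0
```

Request:
{"fn": "play_rows", "kwargs": {"deltas": [[0, 0, 0, 0, 0, 0, 0.4], [0, 0, 0, 0, 0, 0, 1], [0, 0, 0, 0, 0, 0, 1], [0, 0, 0, 0, 0, 0, 1], [0, 0, 0, 0, 0, 0, 1], [0, 0, 0, 0, 0, 0, 1], [0, 0, 0, 0, 0, 0, 1]]}}

```text
t: 5.25
tool_pos: [528.8, 147.6, 137.8]
ee_rot: [0.689, 0.725, 0.0, 0.0]
ft_force: [-0.9, -0.0, 3.2]
opening: 17.1
grip_force: 59.1
```

Request:
{"fn": "play_rows", "kwargs": {"deltas": [[0, 0, 0, 0, 0, 0.3, 1], [0, 0, 0, 0, 0, 1, 1], [0, 0, 0, 0, 0, 2, 1], [0, 0, 0, 0, 0, 3, 1], [0, 0, 0, 0, 0, 4, 1], [0, 0, 0, 0, 0, 5, 1], [0, 0, 0, 0, 0, 6, 1], [0, 0, 0, 0, 0, 6.4, 1], [0, 0, 0, 0, 0, 6.4, 1]]}}

```text
t: 6.15
tool_pos: [529.1, 147.6, 298.7]
ee_rot: [0.689, 0.725, 0.001, 0.0]
ft_force: [0.3, -0.5, -0.2]
opening: 17.4
grip_force: 58.7
```

Request:
{"fn": "play_rows", "kwargs": {"deltas": [[0, 0, 0, 0.1, -0.8, 0, 1], [0, 0, 0, 0.2, -2, 0, 1], [0, 0, 0, 0.3, -3.2, 0, 1], [0, 0, 0, 0.4, -4.4, 0, 1], [0, 0, 0, 0.5, -5.6, 0, 1], [0, 0, 0, 0.6, -6.8, 0, 1], [0, 0, 0, 0.8, -8, 0, 1], [0, 0, 0, 1, -9.2, 0, 1], [0, 0, 0, 1.3, -10.4, 0, 1], [0, 0, 0, 1.4, -11.6, 0, 1], [0, 0, 0, 1.4, -12.4, 0, 1], [0, 0, 0, 1.4, -12.4, 0, 1]]}}

```text
t: 7.35
tool_pos: [561.5, -166.6, 295.8]
ee_rot: [0.691, 0.723, -0.002, -0.0]
ft_force: [-0.2, -0.6, -0.0]
opening: 17.2
grip_force: 58.7
```

```bash
python3 look.py 3; python3 - <<'E'
from h import *
for c in ["scene","side","wrist"]:
    o=get_obs();p=read_camera(c);T=wristT(p,o) if c=="wrist" else None
    r=cut_out("done_mid",p)
    print(c,[(d["p"],d["box"]) for d in r][:2])
    # white stops / brass pixels
    hsv=cv2.cvtColor(p["image"],cv2.COLOR_RGB2HSV)
    m=cv2.inRange(hsv,(17,140,90),(28,255,255))
    n,l,s,ce=cv2.connectedComponentsWithStats(m);i=1+np.argmax(s[1:,4])
    ys,xs=np.where(l==i);b=cv2.boxPoints(cv2.minAreaRect(np.c_[xs,ys].astype(np.float32)))
    print(s[i],[(q.round(),atz(ray(p,q[::-1],T),120)[:2].round(1)) for q in b])
E
cd pics;python3 -c "
import cv2,numpy as np
a=cv2.imread('scene3.png')[120:360,140:420];b=cv2.imread('side3.png')[120:360,140:420]
cv2.imwrite('m3.png',cv2.resize(np.hstack([a,b]),(800,343)))"
```

```text
7.35 [ 561.5 -166.6  295.8] [ 0.999  0.045 -0.003] [-0.37  0.31  0.74  1.62 -0.21  1.3   0.45] 17.151236677497142 58.728434443473816
red_grip wrist [298. 281.] 0.77 [ 565.1 -257.9  150. ]
red_grip scene [128. 228.] 0.77 [ 425.7 -533.5  150. ]
red_grip side [ 92. 293.] 0.7 [ 656.6 -480.1  150. ]
  tri [ 562.8 -166.4  305. ] [2.6 3.8 3.9]
green_grip scene [252. 304.] 0.67 [527.1  80.1 150. ]
blue_grip scene [309. 354.] 0.82 [529.  226.4 150. ]
blue_grip side [320. 245.] 0.82 [527.9 220.6 150. ]
  tri [527.7 223.1 149.4] [2.4 2.4]
done_mid wrist [172. 285.] 0.98 [ 563.8 -148.5  120. ]
done_mid scene [209. 234.] 0.67 [ 567.2 -147.8  120. ]
done_mid side [178. 295.] 0.66 [ 562.  -158.1  120. ]
  tri [ 563.6 -150.7  120.7] [2.3 3.7 4.9]
scene [(0.77, [209.3, 177.1, 269.4, 292.3])]
[221 184  30  54 612] [(array([212., 189.], dtype=float32), array([ 580.3, -254.4])), (array([228., 182.], dtype=float32), array([ 534.2, -268.7])), (array([250., 234.], dtype=float32), array([572.2, -49.9])), (array([235., 241.], dtype=float32), array([609. , -43.7]))]
side [(0.65, [249.1, 138.9, 336.1, 264.0])]
[ 263  150   60   71 1208] [(array([261., 212.], dtype=float32), array([595.1, -41.9])), (array([315., 146.], dtype=float32), array([ 552.5, -287.5])), (array([340., 167.], dtype=float32), array([ 483.1, -222.6])), (array([286., 232.], dtype=float32), array([5.345e+02, 3.000e-01]))]
wrist [(0.74, [235.2, 11.9, 349.7, 228.4])]
[ 255   28   74  200 6111] [(array([252., 226.], dtype=float32), array([ 537.8, -197.3])), (array([298.,  28.], dtype=float32), array([570.5, -25. ])), (array([330.,  35.], dtype=float32), array([596.6, -29.2])), (array([283., 233.], dtype=float32), array([ 567.7, -203.1]))]
```

View pics/wrist3.png

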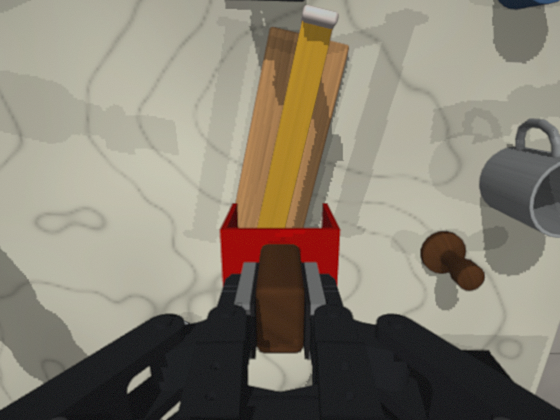

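View pics/m3.png

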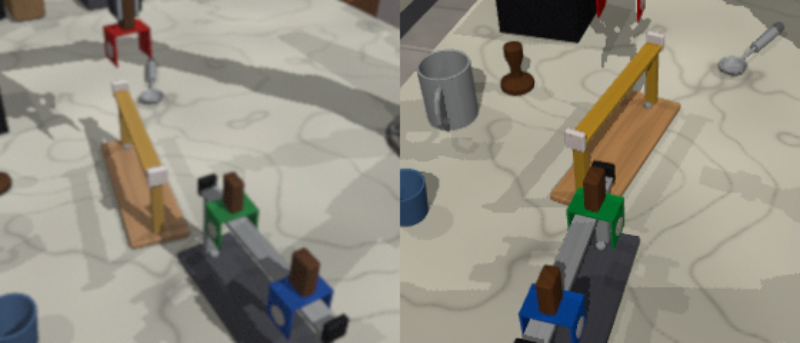

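Request:
{"fn": "play_rows", "kwargs": {"deltas": [[0, 0, -0.8, 0.04, 0.4, -0.5, 1], [0, 0, -1.6, 0.04, 0.66, -1.5, 1], [0, 0, -1.6, 0.04, 0.66, -2.5, 1], [0, 0, -1.6, 0.04, 0.66, -3.4, 1], [0, 0, -1.6, 0.04, 0.66, -3.8, 1], [0, 0, -1.6, 0.04, 0.66, -3.8, 1], [0, 0, -1.6, 0.04, 0.66, -3.8, 1]]}}

```text
t: 9.1
tool_pos: [565.1, -146.5, 203.4]
ee_rot: [0.765, 0.644, 0.0, 0.001]
ft_force: [0.2, 0.6, -1.0]
opening: 17.5
grip_force: 58.7
```

```bash
python3 look.py 4
cd pics;python3 -c "
import cv2,numpy as np
a=cv2.imread('scene4.png')[100:310,160:340];b=cv2.imread('side4.png')[60:270,210:390];c=cv2.imread('wrist4.png')[0:350,130:430];c=cv2.resize(c,(180,210))
cv2.imwrite('m4.png',cv2.resize(np.hstack([a,b,c]),(800,311),interpolation=cv2.INTER_CUBIC))"
```

```text
9.1 [ 565.1 -146.5  203.4] [ 0.985 -0.171  0.002] [-0.39  0.38  0.74  1.75 -0.28  1.12  0.27] 17.453763120415022 58.69930565357208
red_grip wrist [298. 282.] 0.59 [ 558.5 -184.2  150. ]
red_grip scene [173. 229.] 0.77 [ 532.7 -257.9  150. ]
red_grip side [141. 291.] 0.82 [ 595.3 -246.3  150. ]
  tri [ 567.3 -152.3  208.9] [3.7 3.3 1. ]
green_grip scene [249. 304.] 0.64 [522.   71.6 150. ]
green_grip side [252. 276.] 0.72 [526.6  81.6 150. ]
  tri [526.2  80.8 154.2] [3.4 3.4]
blue_grip scene [308. 350.] 0.77 [532.7 222.7 150. ]
done_mid wrist [225. 282.] 0.77 [ 564.8 -147.8  120. ]
done_mid scene [207. 236.] 0.84 [ 561.  -154.1  120. ]
done_mid side [177. 294.] 0.57 [ 565.1 -161.2  120. ]
  tri [ 563.6 -146.8  127.2] [2.  1.8 3.6]
```

View pics/m4.png

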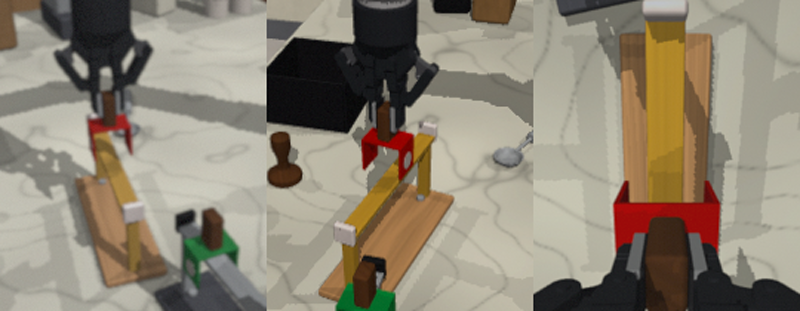

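Request:
{"fn": "play_rows", "kwargs": {"deltas": [[0, 0, 0, -0.04, 0, -0.4, 1], [0, 0, 0, -0.04, 0, -0.8, 1], [0, 0, 0, -0.04, 0, -1.2, 1], [0, 0, 0, -0.04, 0, -1.6, 1], [0, 0, 0, -0.04, 0, -2, 1], [0, 0, 0, -0.04, 0, -2.2, 1], [0, 0, 0, -0.04, 0, -2.3, 1], [0, 0, 0, -0.04, 0, -2.3, 1], [0, 0, 0, -0.04, 0, -2.3, 1]]}}

```text
t: 10.75
tool_pos: [563.8, -146.2, 145.3]
ee_rot: [0.765, 0.644, 0.0, 0.0]
ft_force: [-0.7, 0.9, -0.5]
opening: 16.9
grip_force: 58.7
```

Request:
{"fn": "play_rows", "kwargs": {"deltas": [[0, 0, 0, 0, 0, -0.05, 1], [0, 0, 0, 0, 0, -0.1, 1], [0, 0, 0, 0, 0, -0.15, 1], [0, 0, 0, 0, 0, -0.2, 1], [0, 0, 0, 0, 0, -0.2, 1], [0, 0, 0, 0, 0, -0.2, 1]]}}

```text
t: 11.35
tool_pos: [563.4, -146.0, 139.9]
ee_rot: [0.765, 0.644, 0.0, 0.0]
ft_force: [0.3, -0.3, -0.8]
opening: 17.0
grip_force: 58.7
```

Request:
{"fn": "play_rows", "kwargs": {"deltas": [[0, 0, 0, 0, 0, -0.03, 1], [0, 0, 0, 0, 0, -0.06, 1], [0, 0, 0, 0, 0, -0.06, 1], [0, 0, 0, 0, 0, -0.06, 1]]}}

```text
t: 11.75
tool_pos: [563.4, -146.0, 138.4]
ee_rot: [0.765, 0.644, -0.0, -0.0]
ft_force: [-0.1, -0.5, -0.2]
opening: 17.6
grip_force: 58.7
```

Request:
{"fn": "play_rows", "kwargs": {"deltas": [[0, 0, 0, 0, 0, -0.03, 1], [0, 0, 0, 0, 0, -0.04, 1], [0, 0, 0, 0, 0, -0.04, 1]]}}

```text
t: 12.05
tool_pos: [563.6, -146.1, 137.9]
ee_rot: [0.765, 0.644, 0.0, 0.0]
ft_force: [-1.5, 0.6, 2.9]
opening: 17.3
grip_force: 59.1
```

Request:
{"fn": "play_rows", "kwargs": {"deltas": [[0, 0, 0, 0, 0, 0, 0.5], [0, 0, 0, 0, 0, 0, 0.3], [0, 0, 0, 0, 0, 0, 0], [0, 0, 0, 0, 0, 0, -0.5], [0, 0, 0, 0, 0, 0, -1], [0, 0, 0, 0, 0, 0, -1], [0, 0, 0, 0, 0, 0, -1], [0, 0, 0, 0, 0, 0, -1]]}}

```text
t: 12.85
tool_pos: [563.4, -146.1, 137.5]
ee_rot: [0.765, 0.644, 0.0, 0.0]
ft_force: [-0.1, 0.5, 0.6]
opening: 85.4
grip_force: 0.0
```

Request:
{"fn": "play_rows", "kwargs": {"deltas": [[0, 0, 0, 0, 0, 0.3, -1], [0, 0, 0, 0, 0, 1, -1], [0, 0, 0, 0, 0, 2, -1], [0, 0, 0, 0, 0, 3, -1], [0, 0, 0, 0, 0, 4, -1], [0, 0, 0, 0, 0, 5, -1], [0, 0, 0, 0, 0, 5, -1]]}}

```text
t: 13.55
tool_pos: [565.6, -147.2, 266.7]
ee_rot: [0.765, 0.644, 0.003, 0.003]
ft_force: [0.8, 0.4, 0.5]
opening: 85.6
grip_force: 0.0
```

```bash
python3 look.py 5
cd pics;python3 -c "
import cv2,numpy as np
a=cv2.imread('scene5.png')[130:370,200:400];b=cv2.imread('side5.png')[110:350,200:400];c=cv2.imread('wrist5.png')[:,105:455];c=cv2.resize(c,(200,240))
cv2.imwrite('m5.png',cv2.resize(np.hstack([a,b,c]),(800,320),interpolation=cv2.INTER_CUBIC))"
```

```text
13.55 [ 565.6 -147.2  266.7] [ 0.985 -0.172  0.008] [-0.42  0.32  0.77  1.67 -0.24  1.23  0.23] 85.5836867001599 0.0
red_grip wrist [207. 277.] 0.88 [ 563.5 -144.5  150. ]
red_grip scene [202. 233.] 0.66 [ 574.4 -132.9  150. ]
red_grip side [169. 291.] 0.86 [ 566.4 -148.   150. ]
  tri [ 566.6 -147.3  144.8] [3.6 4.8 4.6]
green_grip scene [250. 302.] 0.81 [526.   73.9 150. ]
green_grip side [252. 277.] 0.56 [525.3  79.6 150. ]
  tri [526.2  75.7 148.9] [2. 2.]
blue_grip scene [309. 353.] 0.63 [529.8 225.7 150. ]
blue_grip side [323. 242.] 0.95 [530.6 225.9 150. ]
  tri [530.3 226.3 150.7] [0.1 0.1]
done_mid scene [211. 237.] 0.75 [ 563.8 -140.2  120. ]
done_mid side [181. 296.] 0.94 [ 558.  -149.7  120. ]
  tri [ 559.4 -153.8  113.6] [2.6 2.6]
```

View pics/m5.png

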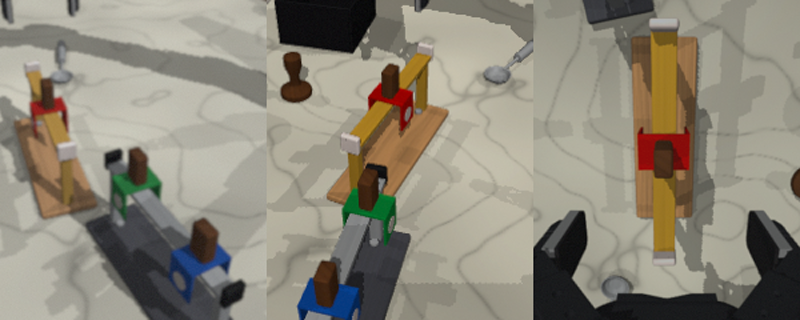

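The red tag sits level and astride the brass rail near its middle. The green and blue tags have not moved, and the gripper is clear.

```bash
python3 -c "
from rig import *
print(job_done())"
```

```text
the job is handed in; nothing more can be done
None
```

The red tag hangs level astride the brass done rail near its middle; the green and blue tags were left hanging on the waiting rail, and the job was handed in at about 14 s with the gripper clear.

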